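Index the sample carousel by one station

TASK

Advance the sample carousel by one station: draw its spring index pin up by the black knob, swing the index arm anticlockwise (seen from above) towards the next hole, and let the pin spring fully home in that hole, finding it by feel and without forcing the pin against the hole's side. Then let go, and leave the tub and the pen pot where they stand.

Things in the scene. Friction and masses are not known exactly. Their poses are not given: they have to be found in the camera images.
- carousel: Fixed sample carousel. Origin on the vertical wheel axis at bench level, z up; +x points away from the white reader head (153 mm high, 30 to 140 mm from the axis on the -x side, 50 mm wide). Grey round foot, 105 mm radius; above it an aluminium wheel (98 mm radius) with eight lidded pots, tops at 81 mm.
- ring: Fixed index track with its clamped blocks; origin and axes as the carousel. Aluminium arc on the +x side, centre line 125 mm from the wheel axis, 26 mm wide, top 40 mm above the bench, with three 10 mm holes in steel blocks for the 8 mm pin (1.2 mm chamfer): home, one 45 deg clockwise of it, and the next anticlockwise. More than 18 N of contact force on the track damages it.
- home_hole (a point): Mouth of the home hole on the track top (40 mm above the bench), 125 mm from the wheel axis, at -0.39 rad from the carousel's +x axis (anticlockwise positive). The pin stands in it at the start.
- track_mid (a point): Point on the track top 0.785 rad anticlockwise of the home hole. The next hole is NOT exactly here: it is in a flat steel shoe (85 mm along the track, 36 mm wide) clamped by hand, and lies 0.645 to 0.925 rad from home, to be felt. The track is smooth (friction about 0.15): a released pin rides on it under its spring and drops in when over a hole.
- knob_grip (a point): Centre of the round black plastic knob on top of the pin: 25 mm diameter, 26 mm high (13 mm above and below this point), axis vertical, 125 mm from the wheel axis. 95 mm above the bench with the pin home; it rises with the pin. Below it a steel collar, 18 mm diameter, top at 72 mm, on the index arm (30 mm wide, top at 60 mm, ending 20 mm beyond the pin).
- wheel (a joint): Angle of the wheel with its index arm and pin, rad: 0 with the pin in the home hole, growing anticlockwise seen from above. Stops at -0.95 and 1.1. Bearing drag is about 1 N at the knob; the wheel stays where left. The knob's direction from the wheel axis is this angle minus 0.39 rad in the carousel's frame.
- pin (a joint): Draw of the spring pin, m: 0 fully home in a hole, growing upward; about 0.010 when its tip rests on the track, at most 0.018. The spring pushes down with 4 N at 0 and 5.8 N at 0.018; its return is damped (about 0.2 m/s).
- tub: Bystander: whitish translucent lidded tub, 96 mm diameter, 90 mm high; origin at the centre of its underside.
- pen_pot: Bystander: red tapered pot, 80 mm diameter, 100 mm high with pens up to 143 mm; origin at the centre of its underside.

How it is judged (in metres and radians):
On the way, in this order (a step that is already met when the one before it is completed fails the run):
1. the pin is drawn clear of the home hole (value of joint pin above 0.0095 m and value of joint wheel below 0.2 rad), for 0.05 s.
2. the index arm has swung anticlockwise with the pin out of the holes (value of joint wheel above 0.3 rad and value of joint pin above 0.006 m), for 0.05 s.
At the end, for the whole second after the job is handed in: The pin is fully home (drawn less than 3 mm) in the next hole anticlockwise: wheel angle 0.62 to 0.95 rad from home, wheel at rest (value of joint pin below 0.003 m and value of joint wheel between 0.62 and 0.95 rad and velocity of joint wheel between -0.05 and 0.05 rad/s); the robot touches nothing.
It fails at once if contact force on the index track or its shoe above 18 N (pin forced) (contact force between ring and anything else above 18 N).
It fails at once if a bystander moved more than 30 mm (distance of any of tub, pen_pot from where it was at the start of the episode above 0.03 m).
It also fails if it takes over 48 s, if anything falls off the work surface, if the arm or the gripper's body presses on something with over 40 N, if the wrist force passes 120 N, or if a joint passes its speed limit or range.

ROBOT

A 6-joint arm with a two-finger parallel gripper is mounted at the origin on the work surface. World frame = base frame: x ahead of the robot, y to its left, z up, the work surface at z = 0. Lengths are in m, angles in degrees, forces in N, time in s.
With the tool pointing down it reaches from about 0.35 to 0.875 m from the base axis. Payload 4.2 kg.
Tool frame: the origin (TCP) lies on the front face of the gripper's body, between the roots of the fingers; the fingertips stand 70 mm ahead of it and the grasp point (between the pads) lies 51 mm ahead of it; z points along the fingers, y is the line along which they close (so a half turn about z gives the same grasp; the last joint's range is limited). The gripper opens to 87 mm and grips with 3 to 60 N. Pads are 19 mm wide; open, the fingers measure 117 mm over their backs; the gripper's body (75 mm by 190 mm) begins 51 mm behind the grasp point.
Start: joints at [-49.928, 22.042, 0.453, 0, -68.411, -14.817], TCP at [0.267, -0.565, 0.292] pointing down, gripper open.
Joint ranges: [-179.83, 179.83], [-69.29, 118.12], [-61.27, 80.66], [-181.25, 117.63], [-171.15, -9.14], [-177.46, 177.46]. Speed limits (degrees/s): [159.86, 159.86, 180, 180, 180, 180].

INTERFACE

Orientations are given as a 3x3 rotation matrix whose columns are the frame's x, y, z axes.
In Python, from station import r gives the robot as it stands.
- The arm moves only by the shell command python3 -m pendant 'ROWS' [OPENING]. ROWS is JSON, a list of rows, each a list of 2 entries, a list of its own where there are three numbers: the shift along the tool's x, y, z in mm, then the turn, a rotation vector about the tool's x, y, z in rad. A call has 1 to 10 rows; each row is the pose to reach, as a shift and turn from the pose commanded when the call began, along the tool's axes at that moment; what a row does not reach only later rows make up. A row lasts 1/10 s, in which the tool goes at most 50 mm and 8.59 degrees, less where a joint would pass 70% of its speed; a pose out of reach is approached as far as the arm can. A call with a gripper value outside its range is refused whole. OPENING is the opening, from 0 (shut) to 1 (fully open), set as the call begins (- or left out, the last holds). The fingers move at their own pace and stop on an object; the grip force is fixed at half the most. Time passes only in rows, so rows that repeat a pose let the fingers close. It gives the time, the measured TCP pose, the force, the opening and the grip force at its end, in the units of the state.
- r.sense(): the state, without advancing time (a new reading comes with each control period).
- r.capture(name): name is "scene" or "side" or "wrist"; returns a dict with "frame" (400x640x3 uint8, red, green, blue), "vertical_fov" (degrees; the focal length in pixels is half the picture's height over the tangent of half this angle, whatever the lens; pixels are square), "cx", "cy" (the principal point, pixels), "rvec" (rotation vector, rad) and "tvec" (3), from world to camera coordinates, as OpenCV has them. Camera axes: x right, y down, z forward; pixel columns grow to the right and rows downward; lengths in m; the calibration is good to about 2 mm. A picture is of the moment at which its call begins. There is no depth.
- r.finish_job(): hands the job in; it is judged then, once.
The state is a dict: "time_s": time; "joints": joint angles; "joint_velocities": joint speeds; "effort": joint torques, N m; "tcp_pos": TCP position; "ee_rot": TCP orientation; "wrist_force": force on the tool from outside, world axes, zero at the start; "moment": the same for the moment, N m; "gripper_width": opening from 0.0 (shut) to 1.0 (fully open); "gripper_force": force on a finger pad.
Only numpy, scipy, OpenCV 4.12 (cv2) and the standard library are available. Lean on these libraries where they do the work, as an engineer would, in place of code of your own. Each camera call takes 0.05 s, during which the arm holds its last target. There are 200 camera calls.

## Working session

There is one attempt and no reset: what is moved stays moved. The work goes in short steps, Python scripts to look and compute and a shell command to move; the robot and the scene stay as the last step left them, time stands still between calls to the robot, and variables do not carry over. Pictures are saved under pics/ and viewed, at most 10 in all, crops included, and the job is handed in when it is done.

```bash
mkdir -p pics; ls; python3 - <<'E'
from station import r
import cv2,numpy as np
ims=[]
for n in ("scene","side"):
    c=r.capture(n); np.savez(f"{n}0.npz",**c); cv2.imwrite(f"pics/{n}0.png",c["frame"][:,:,::-1])
    R,_=cv2.Rodrigues(np.array(c["rvec"],float)); print(n,c["vertical_fov"],c["cx"],c["cy"],(-R.T@np.array(c["tvec"])).round(3))
s=r.sense(); print(s["time_s"],s["ee_rot"],s["wrist_force"])
E
```

```text
pics
scene 52.998148408198446 319.0204467886713 201.27477004766928 [1.165 0.024 0.888]
side 49.81697234404743 316.31915668736224 202.78769892797652 [0.41  0.728 0.758]
0.1 [[-9.04476769e-01 -4.26521796e-01 -9.65482440e-04]
 [-4.26522872e-01  9.04475050e-01  1.76747259e-03]
 [ 1.19389197e-04  2.01043824e-03 -9.99997972e-01]] [-0.14910409 -0.83134159 -0.4431821 ]
```

View pics/scene0.png

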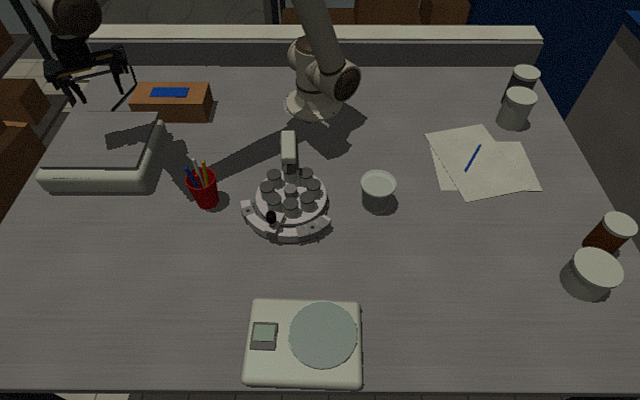

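View pics/side0.png

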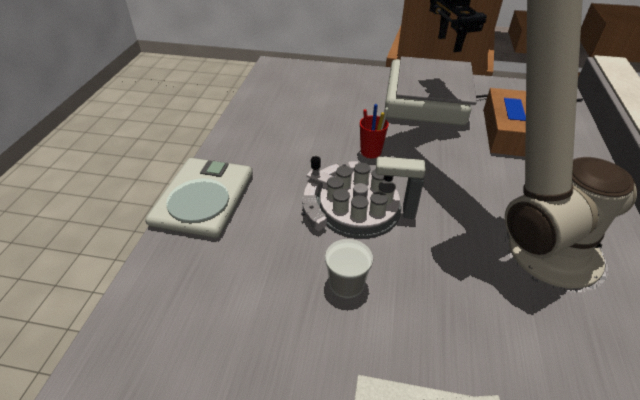

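The scene view shows the knob near (271,217) and the side view near (315,162). The reader head points towards the robot, the pen pot is at (202,188) and the tub at (378,190) in the scene view.

```bash
cat > h.py <<'E'
import cv2,numpy as np
def K(c):
    f=200/np.tan(np.radians(float(c["vertical_fov"])/2)); return np.array([[f,0,float(c["cx"])],[0,f,float(c["cy"])],[0,0,1]])
def P(c):
    R,_=cv2.Rodrigues(np.array(c["rvec"],float)); return K(c)@np.c_[R,np.array(c["tvec"],float).ravel()]
def tri(c1,p1,c2,p2):
    X=cv2.triangulatePoints(P(c1),P(c2),np.array(p1,float),np.array(p2,float)).ravel(); return X[:3]/X[3]
def plane(c,p,z):
    R,_=cv2.Rodrigues(np.array(c["rvec"],float)); C=-R.T@np.array(c["tvec"],float).ravel()
    d=R.T@np.linalg.inv(K(c))@np.array([*p,1.]); return C+d*(z-C[2])/d[2]
def dark(c,p,w=14,th=45):
    g=c["frame"].max(2); x,y=map(int,p); m=np.zeros_like(g); m[y-w:y+w,x-w:x+w]=(g[y-w:y+w,x-w:x+w]<th)
    n,l,s,ce=cv2.connectedComponentsWithStats(m); i=1+np.argmin([np.hypot(*(ce[k]-p))-.1*s[k,4] for k in range(1,n)]); return ce[i],s[i]
E
python3 - <<'E'
from h import *
a,b=np.load("scene0.npz"),np.load("side0.npz")
pa,sa=dark(a,(271,217),9);pb,sb=dark(b,(315,162),9);print(pa,sa,pb,sb)
print("knob",tri(a,pa,b,pb))
print("axis (centre pot)",tri(a,(291,188),b,(361,190)))
for c,ps in((a,[(202,188),(378,190)]),(b,[(373,137),(348,268)])):
    for p in ps: print(plane(c,p,.05))
t=[cv2.resize(c["frame"][y:y+100,x:x+130],None,fx=3,fy=3,interpolation=2) for c,x,y in((a,230,150),(b,290,125))]
cv2.imwrite("pics/crop.png",np.hstack(t)[:,:,::-1])
E
```

```text
[270.56  217.336] [262 210  14  16 125] [315.1682243  162.95327103] [311 157   9  14 107]
knob [ 0.57515226 -0.09923271  0.09284124]
axis (centre pot) [ 0.45323074 -0.0562718   0.06193384]
[ 0.44368034 -0.30319363  0.05      ]
[0.4481931  0.18146931 0.05      ]
[ 0.44752835 -0.30040433  0.05      ]
[0.45200583 0.17551001 0.05      ]
```

View pics/crop.png

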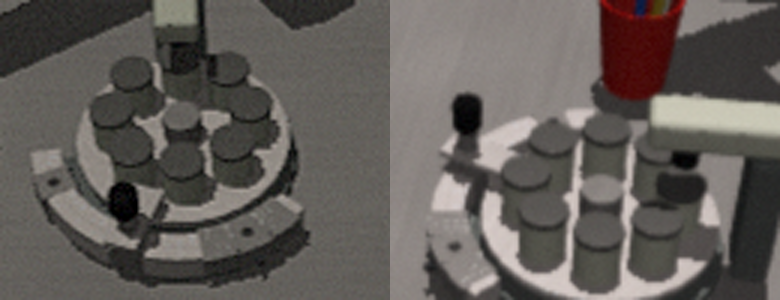

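The crops show the knob at upper left of the shoe. The shoe's hole is visible at about (313.3,227.0) in the scene view and (311.7,206.7) in the side view. Next I move above the knob with the fingers closing tangentially.

```bash
python3 - <<'E'
from h import *
a,b=np.load("scene0.npz"),np.load("side0.npz")
ax=tri(a,(290.7,189.3),b,(360.7,188.3));k=tri(a,(270.56,217.3),b,(315.2,163));hole=tri(a,(313.3,227),b,(311.7,206.7))
print(ax,k,hole)
for v in(k-ax,hole-ax):print(np.hypot(*v[:2]),np.arctan2(v[1],v[0]))
E
python3 -m pendant '[[[-20,12,0],[0,0,0.03]],[[-55,33,0],[0,0,0.1]],[[-97,59,0],[0,0,0.2]],[[-140,85,0],[0,0,0.3]],[[-182,111,0],[0,0,0.4]],[[-225,137,0],[0,0,0.5]],[[-267,162,0],[0,0,0.6]],[[-310,188,0],[0,0,0.7]],[[-350,213,0],[0,0,0.77]],[[-390,237,0],[0,0,0.77]]]' 0.6
```

```text
[ 0.4559082  -0.05832298  0.06302946] [ 0.57503632 -0.09922033  0.09276139] [0.56456885 0.00423206 0.0402999 ]
0.12595277806596983 -0.33069857153947
0.12538049929304393 0.5223540001367707
time_s: 1.1
tcp_pos: [0.5188, -0.1825, 0.292]
ee_rot: [[-0.946, 0.324, -0.001], [0.324, 0.946, 0.0], [0.001, 0.0, -1.0]]
wrist_force: [1.5, 0.2, -0.3]
gripper_width: 0.6
gripper_force: 0.0
```

```bash
python3 -m pendant '[[[-10,37,10],[0,0,0]],[[-20,72,25],[0,0,0]],[[-26,97,40],[0,0,0]],[[-26,97,40],[0,0,0]],[[-26,97,40],[0,0,0]]]' 0.6; python3 - <<'E'
from station import r
from h import *
c=r.capture("wrist"); np.savez("w1.npz",**c); cv2.imwrite("pics/w1.png",c["frame"][:,:,::-1])
a=r.capture("scene");b=r.capture("side");print(r.sense()["tcp_pos"])
p=P(c)@np.array([.575,-.099,.093,1]);print("knob expected",p[:2]/p[2])
E
```

```text
time_s: 1.6
tcp_pos: [0.574, -0.1007, 0.2514]
ee_rot: [[-0.947, 0.322, -0.002], [0.322, 0.947, -0.0], [0.002, -0.001, -1.0]]
wrist_force: [-0.4, -0.1, -0.4]
gripper_width: 0.6
gripper_force: 0.0
[ 0.57397589 -0.1019212   0.25291289]
knob expected [319.49295573 204.64387247]
```

View pics/w1.png

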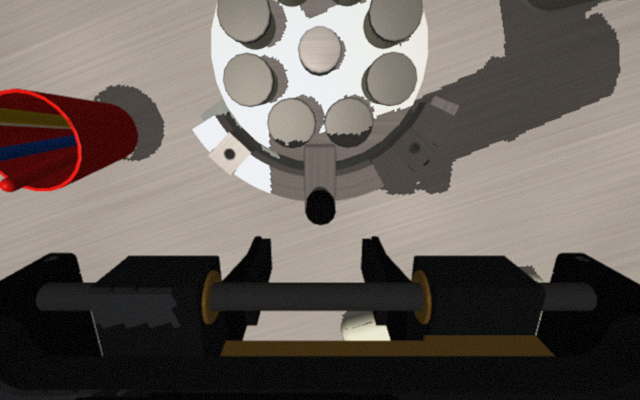

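The wrist view shows the knob at (320,207), within 1 mm of the estimate, and the shoe hole at (416,148). I'll descend and grip.

```bash
python3 - <<'E'
from h import *
c=np.load("w1.npz");h=plane(c,(416,148),.04);ax=np.array([.456,-.058,0]);v=h-ax;print(h,np.hypot(*v[:2]),np.arctan2(v[1],v[0]))
k=plane(c,(320,204),.108);print(k, np.arctan2(*(k-ax)[1::-1]))
a=np.load("side0.npz");print(tri(c,(320,206),a,(315.2,163)), plane(c,(320,50),.075))
E
python3 -m pendant '[[[0,2,15],[0,0,0]],[[0,2,40],[0,0,0]],[[0,2,65],[0,0,0]],[[0,2,90],[0,0,0]],[[0,2,104],[0,0,0]],[[0,2,104],[0,0,0]],[[0,2,104],[0,0,0]]]'
python3 -m pendant '[[[0,0,0],[0,0,0]],[[0,0,0],[0,0,0]],[[0,0,0],[0,0,0]],[[0,0,0],[0,0,0]],[[0,0,0],[0,0,0]],[[0,0,0],[0,0,0]]]' 0.1
```

```text
[0.56681235 0.00361471 0.04      ] 0.12679017921509966 0.5074590476878376
[ 0.56992237 -0.09699951  0.108     ] -0.32982920609902144
[ 0.57544629 -0.09890516  0.09304255] [ 0.45905489 -0.05932256  0.075     ]
time_s: 2.45
tcp_pos: [0.5752, -0.1, 0.1492]
ee_rot: [[-0.946, 0.324, 0.001], [0.324, 0.946, -0.0], [-0.001, 0.0, -1.0]]
wrist_force: [0.3, 0.1, 0.3]
gripper_width: 0.599
gripper_force: 0.0
time_s: 3.05
tcp_pos: [0.5752, -0.0989, 0.1486]
ee_rot: [[-0.946, 0.323, 0.001], [0.323, 0.946, 0.0], [-0.001, 0.0, -1.0]]
wrist_force: [-0.2, 1.7, 1.8]
gripper_width: 0.268
gripper_force: 30.0
```

```bash
python3 -m pendant '[[[0,0,-3],[0,0,0]],[[0,0,-6],[0,0,0]],[[0,0,-9],[0,0,0]],[[0,0,-12],[0,0,0]],[[0,0,-14],[0,0,0]],[[0,0,-14],[0,0,0]],[[0,0,-14],[0,0,0]]]'; python3 - <<'E'
from station import r
from h import *
s=r.sense();print(s["tcp_pos"],s["ee_rot"],s["wrist_force"])
a=r.capture("scene");b=r.capture("side");c=r.capture("wrist")
cv2.imwrite("pics/l.png",np.hstack([cv2.resize(x["frame"][v:v+130,u:u+130],None,fx=3,fy=3) for x,u,v in((a,215,130),(b,265,110))])[:,:,::-1])
E
```

```text
time_s: 3.75
tcp_pos: [0.575, -0.0993, 0.1624]
ee_rot: [[-0.946, 0.323, 0.0], [0.323, 0.946, 0.0], [-0.0, 0.0, -1.0]]
wrist_force: [3.7, 0.1, -6.5]
gripper_width: 0.274
gripper_force: 30.0
[ 0.57500031 -0.09926036  0.16235627] [[-9.46257620e-01  3.23413478e-01  4.88720423e-04]
 [ 3.23413520e-01  9.46257732e-01  8.01837644e-06]
 [-4.59862228e-04  1.65646242e-04 -9.99999881e-01]] [ 3.73225684  0.11968041 -6.52862611]
```

View pics/l.png

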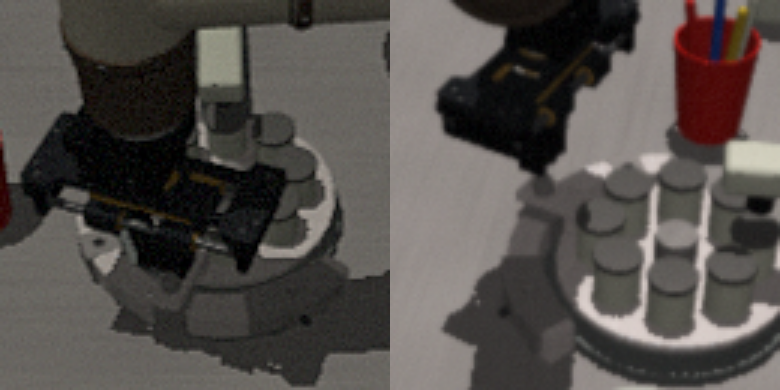

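The pin is drawn about 14 mm and spring force shows on the wrist. I'll swing along the arc to about 0.6 rad.

```bash
python3 -m pendant '[[[0,3.7,0],[0,0,-0.03]],[[0.5,11.2,0],[0,0,-0.09]],[[1.4,18.7,0],[0,0,-0.15]],[[2.7,26.1,0],[0,0,-0.21]],[[4.9,34.5,0],[0,0,-0.28]],[[7.6,42.9,0],[0,0,-0.35]],[[10.8,51,0],[0,0,-0.42]],[[14.7,58.8,0],[0,0,-0.49]],[[18.4,65.3,0],[0,0,-0.55]],[[21.8,70.6,0],[0,0,-0.6]]]'; python3 -m pendant '[[[0,0,0],[0,0,0]],[[0,0,0],[0,0,0]]]'
```

```text
time_s: 4.9
tcp_pos: [0.5773, -0.0247, 0.1623]
ee_rot: [[-0.962, -0.271, 0.001], [-0.271, 0.962, 0.0], [-0.001, -0.0, -1.0]]
wrist_force: [3.8, 0.2, -6.4]
gripper_width: 0.262
gripper_force: 30.0
time_s: 5.1
tcp_pos: [0.5774, -0.0249, 0.1623]
ee_rot: [[-0.964, -0.268, 0.001], [-0.268, 0.964, 0.0], [-0.001, 0.0, -1.0]]
wrist_force: [4.4, 1.1, -6.4]
gripper_width: 0.268
gripper_force: 30.0
```

```bash
python3 -m pendant '[[[0,5,0],[0,0,-0.04]],[[0.3,11,0],[0,0,-0.09]],[[0.8,16,1],[0,0,-0.13]],[[1.1,19.9,2],[0,0,-0.16]],[[1.1,19.9,3],[0,0,-0.16]],[[1.1,19.9,3],[0,0,-0.16]],[[1.1,19.9,3],[0,0,-0.16]]]'; python3 -m pendant '[[[0,0,0],[0,0,0]],[[0,0,0],[0,0,0]],[[0,0,0],[0,0,0]],[[0,0,0],[0,0,0]]]' 0.34; python3 -m pendant '[[[0,0,3],[0,0,0]],[[0,0,6],[0,0,0]],[[0,0,9],[0,0,0]],[[0,0,9],[0,0,0]],[[0,0,9],[0,0,0]]]'
```

```text
time_s: 5.8
tcp_pos: [0.5708, -0.0065, 0.1592]
ee_rot: [[-0.909, -0.417, -0.0], [-0.417, 0.909, 0.0], [-0.0, 0.0, -1.0]]
wrist_force: [2.6, 2.5, -6.0]
gripper_width: 0.266
gripper_force: 30.0
time_s: 6.2
tcp_pos: [0.5704, -0.0069, 0.1597]
ee_rot: [[-0.909, -0.417, -0.0], [-0.417, 0.909, -0.0], [0.001, -0.0, -1.0]]
wrist_force: [-0.3, -1.0, 0.2]
gripper_width: 0.336
gripper_force: 0.0
time_s: 6.7
tcp_pos: [0.5707, -0.0065, 0.15]
ee_rot: [[-0.909, -0.418, -0.0], [-0.418, 0.909, -0.0], [0.0, 0.0, -1.0]]
wrist_force: [0.6, -0.5, 0.1]
gripper_width: 0.343
gripper_force: 0.0
```

```bash
python3 -m pendant '[[[0,1,0],[0,0,-0.01]],[[0,2,0],[0,0,-0.02]],[[0,3,0],[0,0,-0.02]],[[0,4,0],[0,0,-0.03]],[[0.1,5,0],[0,0,-0.03]],[[0.1,6,0],[0,0,-0.03]],[[0.1,6,0],[0,0,-0.03]]]'; python3 - <<'E'
from station import r
from h import *
s=r.sense();print(s["tcp_pos"],s["wrist_force"])
c=r.capture("wrist");cv2.imwrite("pics/w2.png",c["frame"][:,:,::-1]);np.savez("w2.npz",**c)
E
```

```text
time_s: 7.4
tcp_pos: [0.5684, -0.0011, 0.1504]
ee_rot: [[-0.896, -0.445, 0.001], [-0.445, 0.896, -0.0], [-0.001, -0.0, -1.0]]
wrist_force: [2.1, -3.9, -0.5]
gripper_width: 0.342
gripper_force: 2.1
[ 0.56841769 -0.0011419   0.15040444] [ 2.14221716 -3.88060819 -0.51819009]
```

View pics/w2.png

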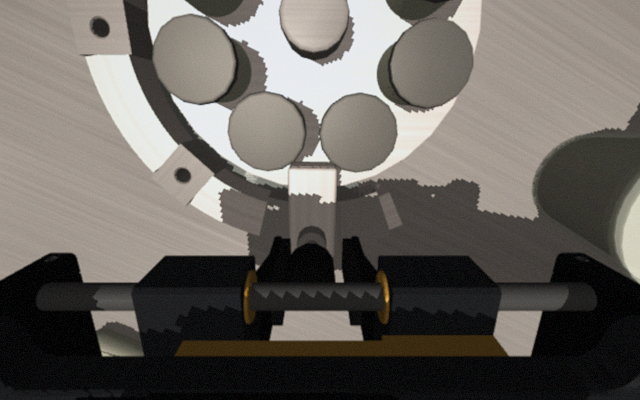

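The wrist view shows the arm has followed, with the knob at (312,260) against the trailing finger. I'll continue in small steps, watching the force.

```bash
for i in 1; do python3 -m pendant '[[[0,0.7,0],[0,0,-0.005]],[[0,1.4,0],[0,0,-0.01]],[[0,1.4,0],[0,0,-0.01]]]'; python3 -m pendant '[[[0,0.7,0],[0,0,-0.005]],[[0,1.4,0],[0,0,-0.01]],[[0,1.4,0],[0,0,-0.01]]]'; done | grep -v ee_rot
```

```text
time_s: 7.75
tcp_pos: [0.5677, 0.0004, 0.1504]
wrist_force: [2.8, -3.3, -0.4]
gripper_width: 0.337
gripper_force: 2.0
time_s: 8.05
tcp_pos: [0.567, 0.0017, 0.1503]
wrist_force: [2.6, -3.3, -0.5]
gripper_width: 0.342
gripper_force: 1.8
```

```bash
python3 -m pendant '[[[0,0.7,0],[0,0,-0.005]],[[0,1.4,0],[0,0,-0.01]],[[0,1.4,0],[0,0,-0.01]]]' | grep -v ee_rot
```

```text
time_s: 8.35
tcp_pos: [0.5662, 0.003, 0.1501]
wrist_force: [1.8, -1.9, -1.8]
gripper_width: 0.337
gripper_force: 1.4
```

```bash
python3 -m pendant '[[[0,0.5,0],[0,0,-0.005]],[[0,1,0],[0,0,-0.01]],[[0,1,0],[0,0,-0.01]]]' | grep -v ee_rot
```

```text
time_s: 8.65
tcp_pos: [0.5648, 0.0038, 0.15]
wrist_force: [0.8, 0.4, -0.3]
gripper_width: 0.339
gripper_force: 0.0
```

The force dropped to zero, so the pin may have dropped in. I'll look.

```bash
python3 - <<'E'
from station import r
from h import *
c=r.capture("wrist");b=r.capture("side");s=r.sense();print(s["tcp_pos"],s["wrist_force"])
w2=np.load("w2.npz")
f=lambda x,u,v:cv2.resize(x["frame"][v:v+130,u:u+130],None,fx=3,fy=3)
g=lambda m:np.clip(m.astype(float)*1.8,0,255).astype(np.uint8)
cv2.imwrite("pics/d.png",g(np.hstack([f(w2,250,180),f(c,250,180)]))[:,:,::-1])
E
```

```text
[0.56499543 0.00375195 0.15009327] [-0.37156616 -0.29105665  0.21744269]
```

View pics/d.png

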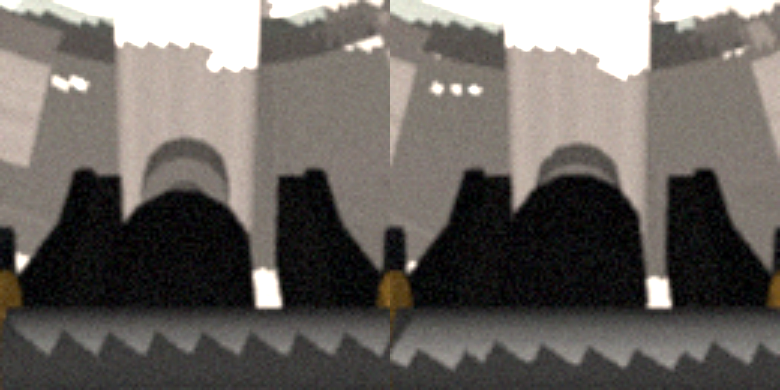

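The knob edge now covers more of the collar, so it has gone down. I'll check by projection how far.

```bash
python3 - <<'E'
from station import r
from h import *
c2=dict(np.load("w2.npz"));c3=r.capture("wrist")
A=np.array([.456,-.058])
for n,c,th in(("before",c2,.783-.33),("now",c3,.83-.33)):
    u=np.array([np.cos(th),np.sin(th)])
    q=lambda rr,z:(lambda p:(p[:2]/p[2]).round(1))(P(c)@np.array([*(A+u*rr),z,1]))
    print(n,"collar",q(.116,.072),[(d,"knob low edge",q(.1125,.082+d)," top edge",q(.1125,.108+d)) for d in(0,.005,.01)])
E
```

```text
before collar [315.3 231.1] [(0, 'knob low edge', array([315.3, 232.4]), ' top edge', array([315.1, 253.8])), (0.005, 'knob low edge', array([315.3, 236. ]), ' top edge', array([315.1, 258.8])), (0.01, 'knob low edge', array([315.3, 239.9]), ' top edge', array([315. , 264.1]))]
now collar [315.  232.7] [(0, 'knob low edge', array([315., 234.]), ' top edge', array([314.8, 255.6])), (0.005, 'knob low edge', array([314.9, 237.7]), ' top edge', array([314.8, 260.6])), (0.01, 'knob low edge', array([314.9, 241.5]), ' top edge', array([314.7, 266. ]))]
```

The edge fits a draw of about 1 mm or less, so the pin is home. I'll open, rise clear and verify the knob height.

```bash
python3 -m pendant '[[[0,0,0],[0,0,0]],[[0,0,0],[0,0,0]],[[0,0,0],[0,0,0]],[[0,0,0],[0,0,0]],[[0,0,0],[0,0,0]]]' 0.65 | grep -E "width|wrist"; python3 -m pendant '[[[0,0,-10],[0,0,0]],[[0,0,-30],[0,0,0]],[[0,0,-60],[0,0,0]],[[0,0,-95],[0,0,0]],[[0,0,-130],[0,0,0]],[[-40,0,-145],[0,0,0]],[[0,0,-150],[0,0,0]],[[45,0,-150],[0,0,0]],[[90,0,-150],[0,0,0]],[[120,0,-150],[0,0,0]]]'; python3 - <<'E'
from station import r
from h import *
a=r.capture("scene");b=r.capture("side");c=r.capture("wrist");np.savez("wf.npz",**c)
np.savez("af.npz",**a);np.savez("bf.npz",**b)
cv2.imwrite("pics/f.png",np.hstack([cv2.resize(x["frame"][v:v+130,u:u+130],None,fx=3,fy=3) for x,u,v in((a,235,130),(b,265,110))])[:,:,::-1])
E
```

```text
wrist_force: [0.1, 0.1, -0.4]
gripper_width: 0.632
time_s: 10.3
tcp_pos: [0.458, -0.0551, 0.3008]
ee_rot: [[-0.877, -0.48, -0.0], [-0.48, 0.877, 0.0], [0.0, 0.0, -1.0]]
wrist_force: [0.7, -0.8, 0.6]
gripper_width: 0.655
gripper_force: 0.0
```

View pics/f.png

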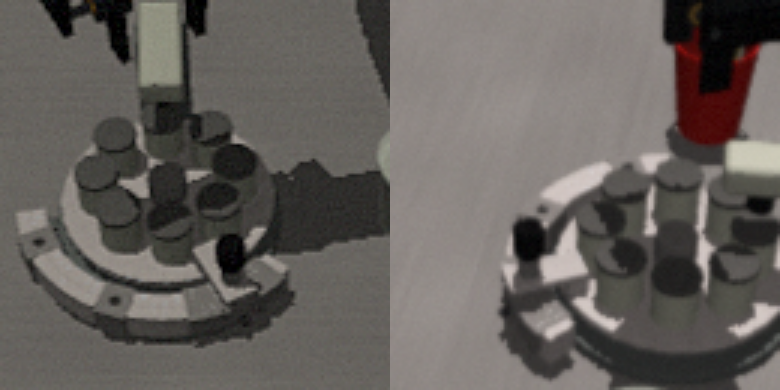

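Both views show the knob free over the shoe, near (312,214) in the scene view and (311,190) in the side view. The gripper is clear of everything.

```bash
python3 - <<'E'
from h import *
a,b=np.load("af.npz"),np.load("bf.npz")
pa,sa=dark(a,(312,214),9);pb,sb=dark(b,(311,190),9);print(pa,sa,pb,sb)
k=tri(a,pa,b,pb);v=k-np.array([.456,-.058,0]);print(k,np.hypot(*v[:2]),np.arctan2(v[1],v[0])+.33)
E
```

```text
[311.95275591 214.50393701] [307 208  14  15 127] [311.12  189.696] [306 183  11  15 125]
[0.56532317 0.00209881 0.09359921] 0.12475344477815906 0.8326399573297807
```

```bash
python3 -c "
from station import r
print(r.finish_job())"
```

```text
the job is handed in; nothing more can be done
None
```

The carousel is advanced one station: the pin dropped home in the next hole at about 0.83 rad (knob within 1 mm of its start height), the gripper is clear, the tub and pen pot were not touched, and the job is handed in with no verdict returned.

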